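# Clear the latch and raise the urn cradle's hold-down bar

### The arm

A 7-joint arm with a two-finger parallel gripper is mounted at the origin on the work surface. World frame = base frame: x ahead of the robot, y to its left, z up, the work surface at z = 0. Lengths are in m, angles in rad, forces in N, time in s.
With the tool pointing down it reaches from about 0.4 to 0.85 m from the base axis. Payload 10.4 kg.
Tool frame: the origin (TCP) lies at the centre of the arm's flange, where the gripper is bolted on; the fingertips stand 173 mm ahead of it and the grasp point (between the pads) lies 155 mm ahead of it; z points along the fingers, y is the line along which they close (so a half turn about z gives the same grasp; the last joint's range is limited). The gripper opens to 85 mm and grips with 20 to 120 N. Pads are 22 mm wide; open, the fingers measure 114 mm over their backs; the gripper's body (76 mm by 85 mm) begins 54 mm behind the grasp point. The pads swing forward as they close: fully open they stand 13 mm farther back than shut.
Start: joints at [1.134, 0.332, -0.065, 1.46, 0.022, 1.35, -0.088], TCP at [0.251, -0.572, 0.405] pointing down, gripper open.
Joint ranges: [-2.6, 2.6], [-0.5, 2.12], [-1.47, 1.34], [0.16, 2.42], [-1.27, 4.41], [0.06, 2.06], [-2.6, 2.6]. Speed limits (rad/s): [2.22, 2.22, 2.79, 2.79, 3.14, 3.14, 3.14].

### API

Orientations are given as a unit quaternion [x, y, z, w].
In Python, from workcell import manip, viewer, finder gives the robot as it stands.
- The arm moves only by the tool arm_command, never from a script. Its argument "plan" is a list of rows, each an object with "dp": the shift along the tool's x, y, z in mm, a list of three; "spin": the turn about the tool's z in rad. A call has 1 to 5 rows; each row shifts and turns the commanded pose from where the row before left it, along the tool's axes as they then stand; what a row does not reach is not made up. A row lasts 1/10 s, in which the tool goes at most 50 mm and 8.59 degrees, less where a joint would pass 70% of its speed; a pose out of reach is approached as far as the arm can. A call is refused whole if a number of a shift passes 50 or a number of a turn 0.15, either way. A call with a gripper value outside its range is refused whole. "grip" is the closure, from -1 (fully open) to 1 (shut), set as the call begins (left out, the last holds). The fingers move at their own pace and stop on an object; "newtons" is the grip in N (left out, the last holds). Time passes only in rows, so rows that do not move let the fingers close. It gives the time, the measured TCP pose, the force, the opening and the grip force at its end, in the units of the state.
- manip.get_obs(): the state, without advancing time (a new reading comes with each control period).
- viewer.camera(name): name is "side" or "top" or "wrist"; returns the picture (480x640x3 uint8, blue, green, red); there is no depth.
- viewer.camera_params(name): a dict with "vertical_fov" (degrees; the focal length in pixels is half the picture's height over the tangent of half this angle, whatever the lens; pixels are square), "cx", "cy" (the principal point, pixels), "R" (3x3) and "t" (3): a world point X has camera coordinates R X + t; the wrist camera has in their place "T_tool_cam" (4x4, takes a point from camera to tool coordinates, whose origin is the TCP and whose axes are the flange's). Camera axes: x right, y down, z forward; pixel columns grow to the right and rows downward; lengths in m; the calibration is good to about 2 mm. A picture is of the moment at which its call begins: read the wrist's pose just before it. camera_params takes no time and is no camera call.
- manip.hand_in(): hands the job in; it is judged then, once.
Trained networks look in the newest picture that a camera, given by its name, has taken for a name from the list of things; names that differ only in an ending like _2 or _b are one class to them, and where a whole thing is asked for, a point or a joint stands for the part that bears it (a point fixed in the world has none). Each returns a list of dicts, best first, with "score" (0 to 1); they miss things now and then, are a little off and sometimes report something else, mostly with a low value. They report only what shows in the picture. A call takes as long as a camera call. They do not tell look-alikes from the thing itself.
- finder.find_in(camera, thing): "position" ([x, y, z] in m, in world coordinates, good to about 4 mm: the middle of the surface that is visible of it).
The state is a dict: "clock": time; "joint_pos": joint angles; "joint_velocities": joint speeds; "tau": joint torques, N m; "position": TCP position; "ee_rot": TCP orientation; "ft_force": force on the tool from outside, world axes, zero at the start; "torque": the same for the moment, N m; "grip_width": opening from 0.0 (shut) to 1.0 (fully open); "grasp_force": force on a finger pad.
Only numpy, scipy, OpenCV 4.12 (cv2) and the standard library are available. Lean on these libraries where they do the work, as an engineer would, in place of code of your own. Each camera call takes 0.05 s, during which the arm holds its last target. There are 200 camera calls.

### The job

The tool basket is standing in front of the latch of the urn cradle: hang it out of the way by its wooden handle on the bench hook, upright and hanging free, and let go of it. Then draw the red latch knob straight out sideways against its spring, lift the green hold-down bar so its coupler comes off the ball and stands at least 10 cm above it, and finish while still holding the bar up there and steady, so that the urn can be taken out. Leave the urn lying in its cradle and leave the hammer, the bowl and the blue urn where they are.

Things in the scene. Friction and masses are not known exactly. Their poses are not given: they have to be found in the camera images.
- basket: Loose sheet-steel tool basket with chasing punches standing in it (they are fixed to it), 120 mm long (its y), 76 mm wide (its x), side walls 55 mm high, 0.2 to 0.4 kg, punches 69 mm high. Two flat uprights at its ends (y = +-60 mm) carry a straight wooden handle. Origin: centre of the underside, z up. It stands on the bench in front of the latch knob.
- basket_handle (a point): Middle of the basket's wooden handle: a round bar along the basket's y axis, 16 mm in diameter, 118 mm clear between the uprights, its middle line 150 mm above the basket's underside and 95 mm above its walls. Axes as the basket's. Gripping it about 33 mm to one side of the middle leaves the middle free for the hook.
- hook: Fixed bench hook: base plate 120 x 100 mm, post 18 mm thick with a black 24 mm ball on top (to 255 mm above the bench). Origin: foot of the post. From the post a level round arm, 10 mm thick, runs 82 mm along the hook's -x (upper side 240 mm above the bench), then bends up to a tip at x = -98 mm, 267 mm high. A handle brought over the tip towards the post comes to lie across the arm.
- hook_seat (a point): Point on the upper side of the hook's arm, midway between tip and ball (45 mm in front of the post's axis), 240 mm above the bench, where the handle should lie; axes as the hook's: x along the arm (-x to the tip), y level across it, z up. With the handle resting here its middle line is 8 mm above this point.
- latch_knob (a point): Middle of the red pull knob: round grip, 22 mm diameter, 34 mm long, level along its x, with a 32 mm flange 6 mm thick at its outer (-x) end; 118.5 mm above the bench when the bar is down. -x is the pull direction (roughly to the robot); y runs along the bar away from the hinge. The green coupler is 27 mm from its inner end. The knob is guided in the bar, so lifting the knob lifts the bar.
- latch (a joint): Travel of the latch, m: 0 = home, its forked bolt locked under the ball; 0.018 = fully drawn (stop). The bolt is clear of the ball from 0.012 on. Spring: 4 N at home, 8.5 N fully drawn; it snaps home when let go. While it is home the bar cannot be lifted.
- bar (a joint): Hinge angle of the green hold-down bar, rad: 0 = down, coupler on the ball; grows as the coupler end rises (up to 1.2). It falls by its own weight if let go (3 to 5 N at the knob).
- bar_hinge (a point): Hinge pin of the bar, 149 mm above the bench. Its x axis is the hinge axis (level, same direction as the knob's x); the bar, 32 mm wide and 12 mm thick, runs from here along its y axis over the urn to the coupler. In this point's axes with the bar down, the knob's middle is at (-64.5, 280, -30.5) mm and the ball's centre at (0, 280, -19) mm.
- coupler (a point): Centre of the socket in the coupler at the bar's free end (a green housing 41 x 48 mm, its roof 155 mm above the bench when down); it coincides with the ball's centre when the bar is down and rises with the bar.
- ball (a point): Centre of the fixed steel ball, 30 mm in diameter, on its stud at one end of the cradle, 130 mm above the bench; axes as the cradle's (x = hinge direction, y from hinge to ball, z up).
- urn_mid (a point): Middle of the loose aluminium urn lying in the rubber V pads of the cradle under the bar: 100 mm in diameter, 165 mm long, its axis along its x (mouth to -x, neck 64 mm wide), 85 mm above the bench, 0.5 kg. The urn reaches 100 mm to +x and 65 mm to -x of this point. Leave it lying.
- blue_urn_mid (a point): Bystander: finished blue urn standing with its lid on, 90 mm in diameter and 177 mm tall; this point is on its axis 75 mm above the bench.
- hammer: Bystander: small chasing hammer lying flat on the bench, 180 mm long, along its x.
- bowl: Bystander: steel bowl standing on the bench, 110 mm across, 45 mm high; origin: centre of its underside.
There are look-alikes about, which are no part of the job. Leave any pink or purple look-alike of the basket alone.

How it is judged:
On the way, in this order (a step that is already met when the one before it is completed fails the run):
1. the basket hangs by its handle on the hook, upright, let go (contact force between basket and hook above 1 N and z of basket_handle in the frame of hook_seat between 0 and 0.02 m and horizontal distance between basket_handle and hook_seat below 0.045 m and angle between basket's own z axis and vertical below 0.35 rad and contact force between basket and the fingers below 0.05 N), for 0.3 s.
2. the latch is drawn clear of the ball while the bar is still down (value of joint latch above 0.0115 m and value of joint bar below 0.04 rad), for 0.1 s.
At the end, for the whole second after the job is handed in: Fingers hold the bar or its knob, coupler at least 92 mm above the ball, bar still (under 0.1 rad/s); basket at rest on the hook by its handle, untouched by the fingers, tilted under 20 degrees, handle middle within 45 mm of the seat; urn moved under 15 mm (all of step 1 and z of coupler in the frame of ball above 0.092 m and velocity of joint bar between -0.1 and 0.1 rad/s and contact force between bar and the fingers above 1 N and linear speed of basket below 0.1 m/s and distance of urn_mid from where it was at the start of the episode below 0.015 m); the arm keeps its last pose, push and grip.
It fails at once if the urn in the cradle is shifted by 20 mm or more (distance of urn_mid from where it was at the start of the episode above 0.02 m).
It fails at once if the blue urn, the hammer or the bowl is moved by 30 mm or more (distance of any of blue_urn_mid, hammer, bowl from where it was at the start of the episode above 0.03 m).
It also fails if it takes over 59 s, if anything falls off the work surface, if the arm or the gripper's body presses on something with over 40 N, if the wrist force passes 120 N, or if a joint passes its speed limit or range.

## Working session

There is one attempt and no reset: what is moved stays moved. The work goes in short steps, Python scripts to look and compute and a tool call to move; the robot and the scene stay as the last step left them, time stands still between calls to the robot, and variables do not carry over. Pictures are saved under pics/ and viewed, at most 10 in all, crops included, and the job is handed in when it is done.

Besides the shell and the picture viewer there is one more tool, called after "Emit:" as a command line: name --argument value ..., lists and objects as JSON in quotes. arm_command: Moves the arm, as the interface text tells. Its arguments: {"type":"object","properties":{"plan":{"type":"array","items":{"type":"object","properties":{"dp":{"type":"array","items":{"type":"number"}},"spin":{"type":"number"}}}},"grip":{"type":"number"},"newtons":{"type":"number"}},"required":["plan"]}

```bash
mkdir -p pics; ls
cat > h.py <<'E'
from workcell import manip, viewer, finder
import numpy as np, cv2
from scipy.spatial.transform import Rotation as Ro
def cam(n):
    p=viewer.camera_params(n); f=240/np.tan(np.radians(p['vertical_fov'])/2)
    if 'R' in p: R=np.array(p['R']);t=np.array(p['t'])
    else:
        o=manip.get_obs(); T=np.eye(4);T[:3,:3]=Ro.from_quat(o['ee_rot']).as_matrix();T[:3,3]=o['position']
        M=np.linalg.inv(T@np.array(p['T_tool_cam']));R=M[:3,:3];t=M[:3,3]
    return f,p['cx'],p['cy'],R,t
def proj(n,X):
    f,cx,cy,R,t=cam(n);c=R@np.array(X)+t;return np.round([cx+f*c[0]/c[2],cy+f*c[1]/c[2]],1)
def ray(n,u,v,z):
    f,cx,cy,R,t=cam(n);d=R.T@np.array([(u-cx)/f,(v-cy)/f,1]);o=-R.T@t
    return np.round(o+d*(z-o[2])/d[2],4)
E
python3 - <<'E'
from h import *
o=manip.get_obs();print({k:np.round(v,3).tolist() for k,v in o.items()})
for n in ['side','top']:
    im=viewer.camera(n);cv2.imwrite(f'pics/{n}0.png',im)
    for th in ['basket','basket_handle','hook','latch_knob','coupler','bar','urn_mid','blue_urn_mid','hammer','bowl']:
        r=finder.find_in(n,th)
        print(n,th,[(np.round(d['position'],3).tolist(),round(d['score'],2),proj(n,d['position']).astype(int).tolist()) for d in r[:4]])
E
```

```text
pics
{'clock': 0.0, 'joint_pos': [1.134, 0.333, -0.065, 1.461, 0.022, 1.35, -0.088], 'joint_velocities': [0.001, -0.001, 0.0, 0.0, 0.002, 0.001, 0.0], 'tau': [-0.0, -62.544, 0.049, -39.162, 0.016, 0.01, 0.0], 'position': [0.251, -0.572, 0.404], 'ee_rot': [0.979, 0.205, -0.0, -0.001], 'ft_force': [-0.897, -0.452, -0.749], 'torque': [-0.007, -0.022, 0.034], 'grasp_force': 0.0, 'grip_width': 0.999}
side basket [([0.319, 0.22, 0.038], 0.95, [382, 335]), ([0.182, 0.359, 0.045], 0.83, [447, 399]), ([0.434, 0.372, 0.041], 0.59, [323, 392]), ([0.473, 0.204, 0.043], 0.57, [315, 321])]
side basket_handle [([0.433, 0.369, 0.04], 0.83, [324, 391]), ([0.472, 0.204, 0.044], 0.79, [316, 321]), ([0.324, 0.227, 0.044], 0.57, [380, 336]), ([0.185, 0.36, 0.039], 0.56, [445, 401])]
side hook [([0.544, -0.343, 0.015], 0.92, [317, 179])]
side latch_knob [([0.573, 0.22, 0.125], 0.8, [268, 301])]
side coupler [([0.641, 0.158, 0.154], 0.79, [243, 268]), ([0.636, 0.18, 0.034], 0.29, [249, 308])]
side bar [([0.639, 0.159, 0.152], 0.78, [243, 269]), ([0.452, -0.074, 0.022], 0.28, [337, 241])]
side urn_mid [([0.
[... 457 characters left out ...]
0.432, 0.363, 0.036], 0.81, [217, 263]), ([0.318, 0.218, 0.025], 0.65, [271, 303]), ([0.469, 0.197, 0.04], 0.56, [277, 248])]
top hook [([0.534, -0.345, 0.012], 0.57, [469, 220]), ([0.728, -0.212, 0.124], 0.26, [425, 144])]
top latch_knob [([0.571, 0.212, 0.129], 0.72, [267, 206]), ([0.533, -0.344, 0.009], 0.3, [468, 221])]
top coupler [([0.642, 0.112, 0.158], 0.72, [303, 176]), ([0.679, 0.06, 0.117], 0.52, [323, 165])]
top bar [([0.647, 0.11, 0.152], 0.59, [304, 175])]
top urn_mid [([0.678, 0.066, 0.115], 0.83, [321, 166])]
top blue_urn_mid [([0.729, -0.215, 0.13], 0.69, [426, 142])]
top hammer [([0.456, -0.083, 0.023], 0.78, [377, 250])]
top bowl [([0.639, 0.426, 0.022], 0.78, [196, 192])]
```

View pics/side0.png

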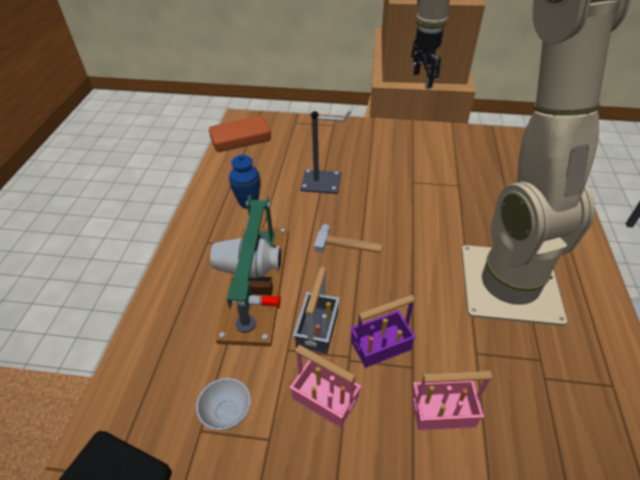

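View pics/top0.png

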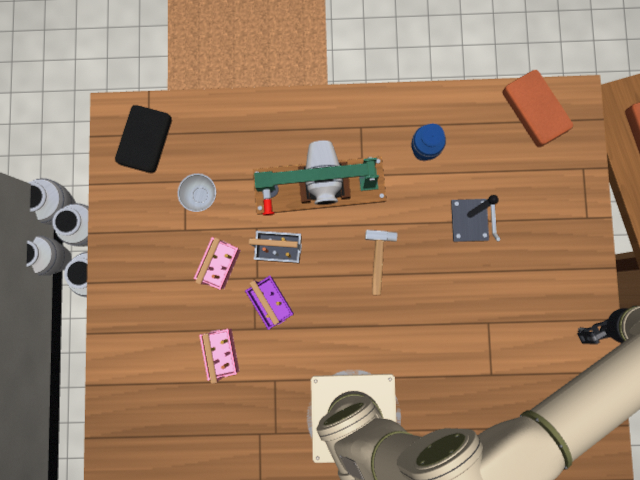

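Side view: grey steel basket at (316,321), purple one at (382,335), pink ones at (323,392) and (447,399). Top view, candidates for the basket: grey (277,248), purple (270,302), pink (217,263), pink (218,353). I choose the grey one: it is steel and stands in front of the red knob at (267,206). The hook post's ball is at (492,200) and its arm ends near (497,239). I'll check with one enlarged crop.

Run:
```python
from h import *
t=cv2.imread('pics/top0.png');s=cv2.imread('pics/side0.png')
def c(im,x,y,w,h,k): return cv2.resize(im[y:y+h,x:x+w],None,fx=k,fy=k,interpolation=cv2.INTER_CUBIC)
a=c(t,240,180,80,60+30,5);b=c(t,440,180,80,90,5)   # 400x450 each
cv2.imwrite('pics/crop1.png',np.hstack([a,b]))
for z in (0.15,):
    for p in [(250,241),(298,245)]: print(p,ray('top',*p,z))
print('camtop',-cam('top')[3].T@cam('top')[4],'side',-cam('side')[3].T@cam('side')[4])
```

```text
(250, 241) [0.4793 0.2552 0.15  ]
(298, 245) [0.4653 0.1314 0.15  ]
camtop [0.32221978 0.03588452 1.54604775] side [0.37201782 0.80657594 0.95461335]
```

View pics/crop1.png

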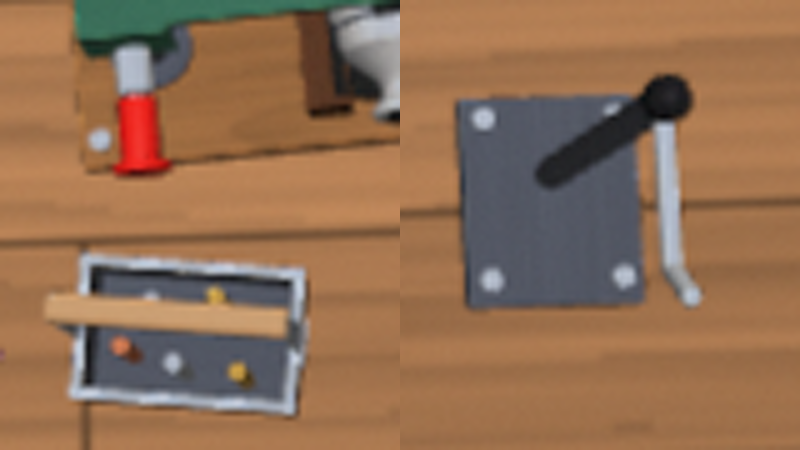

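Grey steel basket confirmed: handle ends at (249.2,241.6) and (297.6,244.4) in the top picture, and the knob runs (267.6,199.4) to (268.2,213.6). The hook's ball is at (493.2,199.2), arm bend at (494.6,232.4), tip at (498.4,239.2) and post foot at (469.6,215.6).

Run:
```python
from h import *
R=lambda u,v,z:ray('top',u,v,z)
a,b=R(249.2,241.6,.155),R(297.6,244.4,.155);print('handle',(a+b)/2,a-b,np.degrees(np.arctan2(*(a-b)[:2])))
# basket rim corners z=.055
cs=[(88,258),(300,272),(293,408),(75,392)];P=[R(240+x/5,180+y/5,.055) for x,y in cs];print('rim centre',np.mean(P,0),P[0]-P[1],P[0]-P[3])
print('foot',R(469.6,215.6,.008),'ball',R(493.2,199.2,.245),'arm0',R(492.6,204.4,.24),'bend',R(494.6,232.4,.24),'tip',R(498.4,239.2,.267))
print('knob inner',R(267.6,199.4,.129),'outer',R(268.2,213.6,.1185))
print('bar coupler end L',R(255.5,184,.155),'hinge end',R(372,170,.16))
h=(a+b)/2;h[2]=.15
print('side of handle',proj('side',h), 'hooktip',proj('side',R(498.4,239.2,.267)))
for q in [(345,116),(314,115)]: print(q)
o=manip.get_obs();print(Ro.from_quat(o['ee_rot']).as_matrix().round(3).tolist())
p=viewer.camera_params('wrist');print(p)
```

```text
handle [0.47175 0.19425 0.155  ] [0.0109 0.1245 0.    ] 5.003499024960258
rim centre [0.472575 0.193625 0.055   ] [0.0112 0.117  0.    ] [ 0.0739 -0.0082  0.    ]
foot [ 0.5492 -0.3475  0.008 ] ball [ 0.5523 -0.347   0.245 ] arm0 [ 0.5406 -0.3463  0.24  ] bend [ 0.4725 -0.347   0.24  ] tip [ 0.4531 -0.347   0.267 ]
knob inner [0.5907 0.2104 0.129 ] outer [0.5545 0.2108 0.1185]
bar coupler end L [0.6274 0.2381 0.155 ] hinge end [ 0.6535 -0.0652  0.16  ]
side of handle [316.  289.5] hooktip [349.1 108.5]
(345, 116)
(314, 115)
[[0.916, 0.402, 0.0], [0.402, -0.916, -0.0], [-0.0, 0.0, -1.0]]
{'vertical_fov': 60.87107103670476, 'cx': 315.32950924399694, 'cy': 229.92229466355246, 'T_tool_cam': array([[-4.51218374e-04, -9.57113678e-01, -2.89712279e-01,
         7.34604603e-02],
       [ 9.99999897e-01, -4.46898465e-04, -8.10655813e-05,
         9.38146972e-04],
       [-5.18829961e-05, -2.89712286e-01,  9.57113781e-01,
         3.06575768e-02],
       [ 0.00000000e+00,  0.00000000e+00,  0.00000000e+00,
         1.00000000e+00]])}
```

Emit:
arm_command --plan '[{"dp":[20,-20,0],"spin":-0.15},{"dp":[25,-20,0],"spin":-0.15},{"dp":[30,-15,0],"spin":-0.15},{"dp":[35,-10,0],"spin":-0.15},{"dp":[35,-5,0],"spin":-0.15}]' --grip -1

```text
clock: 1.6
position: [0.3147, -0.4178, 0.4048]
ee_rot: [0.834, 0.552, -0.0, 0.0]
ft_force: [-0.3, -0.8, 1.6]
grip_width: 1.006
grasp_force: 0.0
```

Emit:
arm_command --plan '[{"dp":[40,5,0],"spin":-0.15},{"dp":[40,10,0],"spin":-0.15},{"dp":[40,13,0]},{"dp":[40,13,0]},{"dp":[40,13,0]}]'

```text
invalid input at $.plan[2]: expected keys dp, spin
```

Emit:
arm_command --plan '[{"dp":[40,5,0],"spin":-0.15},{"dp":[40,10,0],"spin":-0.15},{"dp":[40,13,0],"spin":0},{"dp":[40,13,0],"spin":0},{"dp":[40,13,0],"spin":0}]'

```text
clock: 2.1
position: [0.4065, -0.2315, 0.405]
ee_rot: [0.744, 0.668, -0.0, 0.0]
ft_force: [0.7, -0.3, -0.2]
grip_width: 1.0
grasp_force: 0.0
```

Emit:
arm_command --plan '[{"dp":[40,8,0],"spin":0},{"dp":[40,5,0],"spin":0},{"dp":[40,2,0],"spin":0},{"dp":[40,0,0],"spin":0},{"dp":[40,0,0],"spin":0}]'

```text
clock: 2.6
position: [0.4423, -0.0342, 0.4049]
ee_rot: [0.744, 0.668, 0.0, 0.0]
ft_force: [1.6, 0.7, 0.3]
grip_width: 0.998
grasp_force: 0.0
```

Emit:
arm_command --plan '[{"dp":[45,1,0],"spin":0},{"dp":[45,1,0],"spin":0},{"dp":[45,1,0],"spin":0},{"dp":[45,1,0],"spin":0},{"dp":[45,1,0],"spin":-0.02}]'

```text
clock: 3.1
position: [0.4713, 0.1889, 0.4051]
ee_rot: [0.737, 0.675, 0.0, 0.001]
ft_force: [0.9, -1.2, -1.0]
grip_width: 1.006
grasp_force: 0.0
```

Run:
```python
from h import *
o=manip.get_obs();print(np.round(o['position'],4),o['ee_rot'])
cv2.imwrite('pics/w1.png',viewer.camera('wrist'))
for s in (-.06,0,.06): print(proj('wrist',[.4717+.087*s,.194+.996*s,.15]))
print('knob',proj('wrist',[.5725,.2106,.1185]))
```

```text
[0.4713 0.1889 0.4051] [7.37435757e-01 6.75416936e-01 4.11717002e-04 5.45238852e-04]
[316.5 334. ]
[317.4 242.4]
[318.4 136.6]
knob [472.7 190.1]
```

View pics/w1.png

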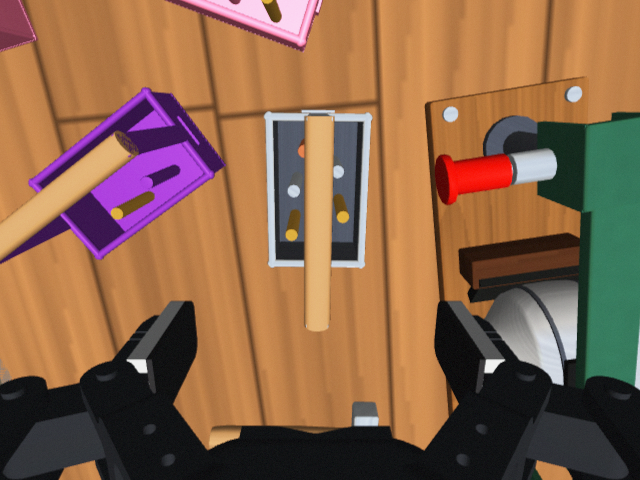

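The wrist view shows the grey basket's handle from (319,115) to (317,328) and the red knob near (474,177). Both sit about 7 mm farther in +y than predicted, perhaps because the arm was still moving. I'll re-measure at rest.

Run:
```python
from h import *
o=manip.get_obs();print(np.round(o['position'],4),np.round(o['joint_velocities'],3))
im=viewer.camera('wrist');cv2.imwrite('pics/w2.png',im)
o=manip.get_obs();print(np.round(o['position'],4))
hsv=cv2.cvtColor(im,cv2.COLOR_BGR2HSV)
red=((hsv[...,0]<4)|(hsv[...,0]>176))&(hsv[...,1]>200)&(hsv[...,2]>120)
red[:, :400]=0
n,l,s,c=cv2.connectedComponentsWithStats(red.astype(np.uint8));i=1+s[1:,4].argmax();print('red',s[i],c[i])
ys,xs=np.where(l==i);r=cv2.minAreaRect(np.stack([xs,ys],1).astype(np.float32));print(r)
# handle: column profile at x=317
print('b,g,r col', [(y,im[y,318].tolist()) for y in list(range(100,130,3))+list(range(318,340,3))])
for th in ['basket_handle','basket','latch_knob','coupler']:
    print(th,[(np.round(d['position'],3).tolist(),round(d['score'],2)) for d in finder.find_in('wrist',th)[:3]])
```

```text
[0.4703 0.1958 0.4053] [ 0.053 -0.064  0.028  0.055 -0.098 -0.008  0.184]
[0.4704 0.1931 0.4051]
red [ 443  169   70   49 2159] [477.93886058 188.409912  ]
((478.72119140625, 189.67861938476562), (48.25959777832031, 66.87794494628906), 83.92753601074219)
b,g,r col [(100, [80, 137, 201]), (103, [78, 137, 199]), (106, [78, 135, 198]), (109, [78, 137, 199]), (112, [80, 136, 200]), (115, [61, 104, 159]), (118, [43, 71, 110]), (121, [200, 191, 183]), (124, [125, 120, 117]), (127, [88, 88, 85]), (318, [122, 184, 228]), (321, [125, 186, 229]), (324, [120, 181, 228]), (327, [120, 182, 228]), (330, [120, 182, 227]), (333, [121, 181, 228]), (336, [121, 182, 228]), (339, [122, 181, 228])]
basket_handle [([0.252, 0.344, 0.021], 0.97), ([0.446, 0.338, 0.015], 0.96), ([0.47, 0.2, 0.059], 0.73)]
basket [([0.476, 0.204, 0.056], 0.9), ([0.246, 0.343, 0.021], 0.69), ([0.445, 0.34, 0.012], 0.58)]
latch_knob [([0.566, 0.217, 0.13], 0.82)]
coupler [([0.632, 0.203, 0.154], 0.67)]
```

```bash
cat >> h.py <<'E'
def handle(im,x0,x1,y1=420):
    m=((abs(im[...,0].astype(int)-121)<18)&(abs(im[...,1].astype(int)-182)<18)&(im[...,2]>205)).astype(np.uint8)
    m[:,:x0]=0;m[:,x1:]=0;m[y1:]=0
    n,l,s,c=cv2.connectedComponentsWithStats(m);i=1+s[1:,4].argmax();ys,xs=np.where(l==i)
    b,t=ys.max(),ys.min();return (xs[ys<t+15].mean(),t),(xs[ys>b-15].mean(),b),s[i]
def redbox(im):
    hsv=cv2.cvtColor(im,cv2.COLOR_BGR2HSV);red=((hsv[...,0]<4)|(hsv[...,0]>176))&(hsv[...,1]>200)&(hsv[...,2]>110)
    n,l,s,c=cv2.connectedComponentsWithStats(red.astype(np.uint8));i=1+s[1:,4].argmax();ys,xs=np.where(l==i)
    return s[i],cv2.minAreaRect(np.stack([xs,ys],1).astype(np.float32)),xs,ys
E
python3 - <<'E'
from h import *
o=manip.get_obs();print(np.round(o['position'],4),np.round(o['joint_velocities'],3))
a,b,s=handle(im:=viewer.camera('wrist'),270,370);cv2.imwrite('pics/w3.png',im);print(a,b,s)
A,B=ray('wrist',*a,.15),ray('wrist',*b,.15);print(A,B,(A+B)/2,A-B)
s,r,xs,ys=redbox(im);print(s,r)
for x in (s[0]+3,s[0]+12,s[0]+25,s[0]+45,s[0]+60):
    y=ys[xs==x];print(x,y.min(),y.max(),ray('wrist',x,(y.min()+y.max())/2,.122))
E
```

```text
[0.4716 0.1863 0.4046] [ 0.013 -0.007  0.007  0.003 -0.001 -0.001  0.   ]
(np.float64(319.59744408945687), np.int64(111)) (np.float64(317.11742424242425), np.int64(327)) [ 308  111   24  217 4482]
[0.4803 0.2558 0.15  ] [0.4677 0.1283 0.15  ] [0.474   0.19205 0.15   ] [0.0126 0.1275 0.    ]
[ 441  150   72   50 2265] ((478.0615539550781, 170.9923095703125), (48.86968231201172, 68.5912094116211), 82.87498474121094)
444 151 157 [0.554  0.2235 0.122 ]
453 157 198 [0.5596 0.2086 0.122 ]
466 156 188 [0.5676 0.2113 0.122 ]
486 152 185 [0.5799 0.2123 0.122 ]
501 150 183 [0.589  0.2128 0.122 ]
```

Emit:
arm_command --plan '[{"dp":[20,0.5,10],"spin":0},{"dp":[20,0.5,25],"spin":0},{"dp":[0,0,30],"spin":0},{"dp":[0,0,25],"spin":0},{"dp":[0,0,10],"spin":0}]'

```text
clock: 3.95
position: [0.4757, 0.2254, 0.3026]
ee_rot: [0.738, 0.675, -0.002, -0.0]
ft_force: [-0.2, -0.6, 0.1]
grip_width: 1.002
grasp_force: 0.0
```

Emit:
arm_command --plan '[{"dp":[0,0,0],"spin":0},{"dp":[0,0,0],"spin":0}]'

```text
clock: 4.15
position: [0.4764, 0.2268, 0.3058]
ee_rot: [0.738, 0.675, 0.001, 0.0]
ft_force: [0.2, -0.2, 0.2]
grip_width: 1.001
grasp_force: 0.0
```

Emit:
arm_command --plan '[{"dp":[0,0,0],"spin":0},{"dp":[0,0,0],"spin":0},{"dp":[0,0,0],"spin":0},{"dp":[0,0,0],"spin":0},{"dp":[0,0,0],"spin":0}]' --grip 1 --newtons 80

```text
clock: 4.65
position: [0.4761, 0.2271, 0.305]
ee_rot: [0.737, 0.676, 0.0, 0.0]
ft_force: [1.5, 0.3, -0.6]
grip_width: 0.165
grasp_force: 77.9
```

Emit:
arm_command --plan '[{"dp":[0,0,0],"spin":0},{"dp":[0,0,0],"spin":0},{"dp":[0,0,0],"spin":0}]'

```text
clock: 4.95
position: [0.4761, 0.2271, 0.305]
ee_rot: [0.737, 0.676, 0.0, 0.0]
ft_force: [2.0, -0.1, 4.3]
grip_width: 0.158
grasp_force: 78.1
```

Emit:
arm_command --plan '[{"dp":[0,0,-15],"spin":0},{"dp":[0,0,-30],"spin":0},{"dp":[0,0,-35],"spin":0},{"dp":[0,0,-35],"spin":-0.04},{"dp":[0,0,-30],"spin":-0.05}]'

```text
clock: 5.45
position: [0.4753, 0.2272, 0.452]
ee_rot: [0.705, 0.709, 0.0, 0.0]
ft_force: [1.0, 0.7, -2.0]
grip_width: 0.161
grasp_force: 78.4
```

Emit:
arm_command --plan '[{"dp":[-15,0,0],"spin":0},{"dp":[-30,-3,0],"spin":0},{"dp":[-40,-4,0],"spin":0},{"dp":[-40,-4,0],"spin":0},{"dp":[-40,-5,0],"spin":0}]'

```text
clock: 5.95
position: [0.4595, 0.0608, 0.4501]
ee_rot: [0.706, 0.708, -0.0, -0.0]
ft_force: [0.8, -0.8, -2.9]
grip_width: 0.158
grasp_force: 78.3
```

Emit:
arm_command --plan '[{"dp":[-40,-8,0],"spin":0},{"dp":[-40,-8,0],"spin":0},{"dp":[-40,-8,0],"spin":0},{"dp":[-40,-8,0],"spin":0},{"dp":[-40,-8,0],"spin":0}]'

```text
clock: 6.45
position: [0.42, -0.1391, 0.4502]
ee_rot: [0.706, 0.708, -0.0, -0.0]
ft_force: [0.4, 0.8, -2.4]
grip_width: 0.159
grasp_force: 78.3
```

Emit:
arm_command --plan '[{"dp":[-40,-8,0],"spin":0},{"dp":[-40,-6,0],"spin":0},{"dp":[-35,0,0],"spin":0},{"dp":[-25,0,0],"spin":0},{"dp":[-15,0,0],"spin":0}]'

```text
clock: 6.95
position: [0.4068, -0.2948, 0.4497]
ee_rot: [0.707, 0.708, 0.0, -0.001]
ft_force: [-0.2, 0.4, -3.3]
grip_width: 0.161
grasp_force: 78.3
```

Emit:
arm_command --plan '[{"dp":[0,0,0],"spin":0},{"dp":[0,0,0],"spin":0},{"dp":[0,0,0],"spin":0}]'

```text
clock: 7.25
position: [0.4079, -0.2916, 0.45]
ee_rot: [0.705, 0.709, 0.0, -0.0]
ft_force: [-0.3, 0.1, -3.9]
grip_width: 0.161
grasp_force: 78.3
```

Run:
```python
from h import *
o=manip.get_obs();p=o['position'];print(np.round(p,4),o['ee_rot'])
ims=[viewer.camera(n) for n in ('side','wrist')];t=viewer.camera('top')
a=cv2.resize(ims[0][60:240,260:460],None,fx=2,fy=2,interpolation=cv2.INTER_CUBIC)
b=cv2.resize(ims[1],(400,300));b=cv2.copyMakeBorder(b,0,60,0,0,cv2.BORDER_CONSTANT)
cv2.imwrite('pics/c2.png',np.hstack([a,b]));cv2.imwrite('pics/top2.png',t);cv2.imwrite('pics/w4.png',ims[1])
for X in ([.453,-.347,.267],[.506,-.347,.24],[.551,-.347,.243],[p[0],p[1]-.033,.295]): print(proj('side',X),proj('wrist',X))
```

```text
[ 0.4079 -0.2916  0.45  ] [ 7.05280678e-01  7.08928165e-01  1.46458859e-04 -1.86166004e-05]
[349.2 108.5] [416.1 404.5]
[330. 116.] [507.2 367.8]
[314. 114.] [598.9 371.7]
[365.7 104.6] [315.7 406.8]
```

View pics/c2.png

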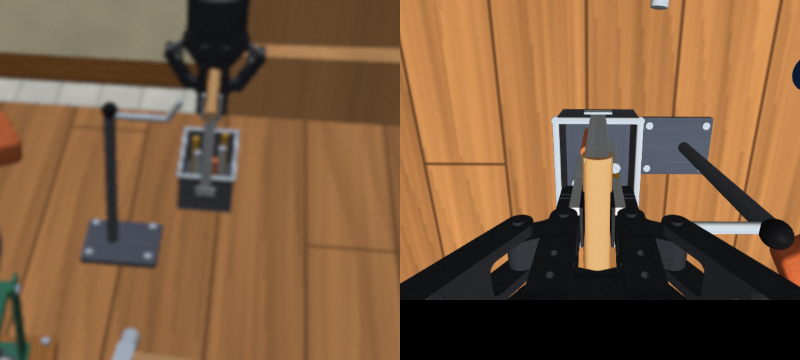

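Side view: hook tip at about (350,112), ball at (314,115), and the basket hangs level in the gripper at the tip side. Wrist view: ball at (600,373), which matches the prediction (599,372). So I can go over the tip.

Emit:
arm_command --plan '[{"dp":[-11,0,0],"spin":0},{"dp":[-11,5,0],"spin":0},{"dp":[0,20,0],"spin":0},{"dp":[0,25,0],"spin":0},{"dp":[0,20,0],"spin":0}]'

```text
clock: 7.9
position: [0.4787, -0.3161, 0.4494]
ee_rot: [0.706, 0.708, 0.0, 0.0]
ft_force: [0.0, -0.1, -2.8]
grip_width: 0.158
grasp_force: 78.3
```

Emit:
arm_command --plan '[{"dp":[0,10,0],"spin":0},{"dp":[0,3,0],"spin":0},{"dp":[0,0,0],"spin":0},{"dp":[0,0,10],"spin":0},{"dp":[0,0,15],"spin":0}]'

```text
clock: 8.4
position: [0.4899, -0.3153, 0.4246]
ee_rot: [0.706, 0.708, -0.0, 0.001]
ft_force: [0.5, 0.3, -3.4]
grip_width: 0.158
grasp_force: 78.4
```

Emit:
arm_command --plan '[{"dp":[0,0,10],"spin":0},{"dp":[0,0,5],"spin":0},{"dp":[0,0,3],"spin":0},{"dp":[0,0,0],"spin":0},{"dp":[0,0,0],"spin":0}]'

```text
clock: 8.9
position: [0.4906, -0.3149, 0.4071]
ee_rot: [0.706, 0.708, 0.0, 0.0]
ft_force: [0.1, -0.5, -3.0]
grip_width: 0.16
grasp_force: 78.3
```

Handle is now at about z 0.252; I lower it the last few mm and watch the force.

Emit:
arm_command --plan '[{"dp":[0,0,2],"spin":0},{"dp":[0,0,1.5],"spin":0},{"dp":[0,0,0],"spin":0}]'

```text
clock: 9.2
position: [0.4905, -0.3149, 0.4032]
ee_rot: [0.706, 0.708, -0.0, 0.0]
ft_force: [-0.4, -0.2, -1.7]
grip_width: 0.162
grasp_force: 78.3
```

Run:
```python
from h import *
o=manip.get_obs();p=o['position'];print(np.round(p,4),np.round(o['ft_force'],2),np.round(o['torque'],3))
s=viewer.camera('side');w=viewer.camera('wrist')
a=cv2.resize(s[60:240,260:420],None,fx=2.5,fy=2.5,interpolation=cv2.INTER_CUBIC)
b=cv2.resize(w,(400,300));b=cv2.copyMakeBorder(b,0,150,0,0,cv2.BORDER_CONSTANT)
cv2.imwrite('pics/c3.png',np.hstack([a,b]))
```

```text
[ 0.4905 -0.3149  0.4032] [-0.36 -0.17 -1.67] [ 0.053 -0.047 -0.021]
```

View pics/c3.png

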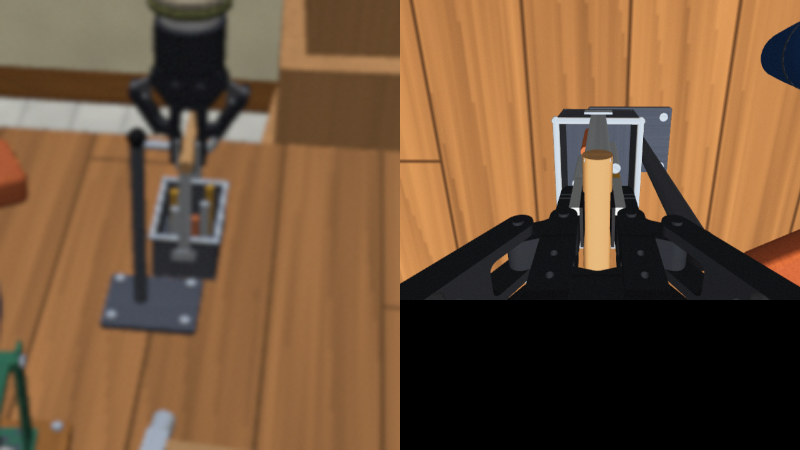

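Side view: the handle lies over the arm between tip and ball, with the basket upright beside the post. The wrist now carries only part of the weight, so the handle has touched the arm. I lower a little and let go.

Emit:
arm_command --plan '[{"dp":[0,0,1.5],"spin":0},{"dp":[0,0,0],"spin":0},{"dp":[0,0,0],"spin":0}]'

```text
clock: 9.6
position: [0.4906, -0.3148, 0.4023]
ee_rot: [0.706, 0.708, 0.0, 0.0]
ft_force: [-1.5, 2.2, 3.1]
grip_width: 0.161
grasp_force: 79.0
```

Emit:
arm_command --plan '[{"dp":[0,0,0],"spin":0},{"dp":[0,0,0],"spin":0},{"dp":[0,0,0],"spin":0},{"dp":[0,0,0],"spin":0},{"dp":[0,0,0],"spin":0}]' --grip -1

```text
clock: 10.1
position: [0.4905, -0.315, 0.4017]
ee_rot: [0.706, 0.708, 0.0, 0.0]
ft_force: [-0.7, 0.0, 0.1]
grip_width: 0.982
grasp_force: 0.0
```

Emit:
arm_command --plan '[{"dp":[0,0,-10],"spin":0},{"dp":[0,0,-25],"spin":0},{"dp":[0,0,-30],"spin":0},{"dp":[0,0,-30],"spin":0},{"dp":[0,0,-15],"spin":0}]'

```text
clock: 10.6
position: [0.4905, -0.3147, 0.5155]
ee_rot: [0.706, 0.708, 0.0, 0.002]
ft_force: [-0.3, 0.5, 0.1]
grip_width: 1.002
grasp_force: 0.0
```

Run:
```python
from h import *
o=manip.get_obs();p=o['position'];print(np.round(p,4),np.round(o['ft_force'],2),o['grip_width'])
s=viewer.camera('side');w=viewer.camera('wrist')
a=cv2.resize(s[60:240,260:420],None,fx=2.5,fy=2.5,interpolation=cv2.INTER_CUBIC)
b=cv2.resize(w,(400,300));b=cv2.copyMakeBorder(b,0,150,0,0,cv2.BORDER_CONSTANT)
cv2.imwrite('pics/c4.png',np.hstack([a,b]))
```

```text
[ 0.4905 -0.3147  0.5155] [-0.27  0.46  0.13] 1.0023553871393946
```

View pics/c4.png

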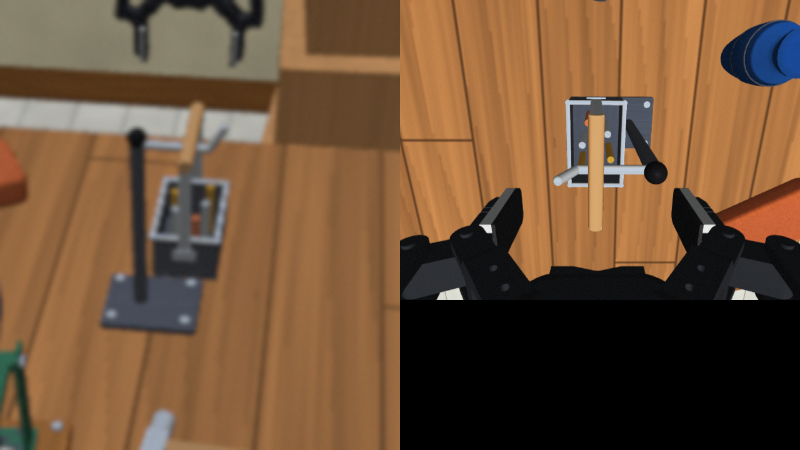

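Both views show the basket hanging upright and free on the arm, handle between tip and ball, fingers clear above. Next comes the knob.

Run:
```python
from h import *
o=manip.get_obs();print(np.round(o['joint_pos'],2))
M=Ro.from_quat(o['ee_rot']).as_matrix();th=np.arctan2(M[1,0],M[0,0]);print(np.degrees(th))
N=14;d=np.array([.571-.01,.2115,.415])-o['position'];tot=np.radians(184.9)-th
w=np.array([.4,.8]+[1]*10+[.8,.4]);w/=w.sum()
for i in range(N):
    s=d*w[i];c=np.array([np.cos(th),np.sin(th)]);n=np.array([np.sin(th),-np.cos(th)])
    print(i,np.round([s[:2]@c*1e3,s[:2]@n*1e3,-s[2]*1e3],0).astype(int).tolist(),round(-tot*w[i],3));th+=tot*w[i]
```

```text
[ 0.85  0.23 -0.44  1.37  0.1   1.55  0.42]
90.1735561488292
0 [17, 2, 3] -0.053
1 [34, 6, 6] -0.107
2 [41, 12, 8] -0.133
3 [39, 18, 8] -0.133
4 [36, 23, 8] -0.133
5 [33, 27, 8] -0.133
6 [29, 32, 8] -0.133
7 [24, 35, 8] -0.133
8 [20, 38, 8] -0.133
9 [14, 40, 8] -0.133
10 [9, 42, 8] -0.133
11 [3, 43, 8] -0.133
12 [-2, 34, 6] -0.107
13 [-3, 17, 3] -0.053
```

Emit:
arm_command --plan '[{"dp":[17,2,3],"spin":-0.053},{"dp":[34,6,6],"spin":-0.107},{"dp":[41,12,8],"spin":-0.133},{"dp":[39,18,8],"spin":-0.133},{"dp":[36,23,8],"spin":-0.133}]'

```text
clock: 11.2
position: [0.5131, -0.1335, 0.4772]
ee_rot: [0.48, 0.877, -0.0, -0.001]
ft_force: [1.0, 0.1, 0.0]
grip_width: 1.003
grasp_force: 0.0
```

Emit:
arm_command --plan '[{"dp":[33,27,8],"spin":-0.133},{"dp":[29,32,8],"spin":-0.133},{"dp":[24,35,8],"spin":-0.133},{"dp":[20,38,8],"spin":-0.133},{"dp":[14,40,8],"spin":-0.133}]'

```text
clock: 11.7
position: [0.541, 0.078, 0.4373]
ee_rot: [0.167, 0.986, -0.0, -0.001]
ft_force: [-0.0, -0.5, -0.8]
grip_width: 1.002
grasp_force: 0.0
```

Emit:
arm_command --plan '[{"dp":[9,42,8],"spin":-0.133},{"dp":[3,43,8],"spin":-0.133},{"dp":[-2,34,6],"spin":-0.107},{"dp":[-3,17,3],"spin":-0.053},{"dp":[0,0,0],"spin":0}]'

```text
clock: 12.2
position: [0.5591, 0.2151, 0.4119]
ee_rot: [-0.046, 0.999, 0.001, -0.002]
ft_force: [-0.2, 0.3, -0.2]
grip_width: 0.998
grasp_force: 0.0
```

Emit:
arm_command --plan '[{"dp":[0,0,0],"spin":0},{"dp":[0,0,0],"spin":0},{"dp":[0,0,0],"spin":0}]'

```text
clock: 12.5
position: [0.561, 0.2103, 0.4138]
ee_rot: [-0.04, 0.999, -0.0, 0.0]
ft_force: [-0.7, 0.6, -0.5]
grip_width: 1.0
grasp_force: 0.0
```

Run:
```python
from h import *
o=manip.get_obs();M=Ro.from_quat(o['ee_rot']).as_matrix();print(np.round(o['position'],4),np.degrees(np.arctan2(M[1,0],M[0,0])),np.round(o['joint_pos'],2))
im=viewer.camera('wrist');cv2.imwrite('pics/w5.png',im)
s,r,xs,ys=redbox(im);print(s,r)
for y in range(s[1]+2,s[1]+s[3],8):
    x=xs[ys==y];print(y,x.min(),x.max(),ray('wrist',(x.min()+x.max())/2,y,.1225),ray('wrist',x.min(),y,.1185),ray('wrist',x.max(),y,.1185))
print(proj('wrist',[.571,.2115,.1185]))
```

```text
[0.561  0.2103 0.4138] -175.39823548678197 [ 0.26  0.41 -0.91  1.48  0.32  1.41  0.99]
[ 295  212   46   59 1822] ((317.5, 241.0), (58.0, 45.0), 90.0)
214 295 340 [0.5553 0.2101 0.1225] [0.5576 0.1952 0.1185] [0.5551 0.2253 0.1185]
222 302 334 [0.5607 0.2109 0.1225] [0.5627 0.2003 0.1185] [0.561  0.2218 0.1185]
230 302 333 [0.5663 0.211  0.1225] [0.5684 0.2007 0.1185] [0.5667 0.2216 0.1185]
238 302 332 [0.5719 0.2112 0.1225] [0.574  0.2011 0.1185] [0.5724 0.2215 0.1185]
246 302 332 [0.5776 0.2116 0.1225] [0.5798 0.2015 0.1185] [0.5782 0.222  0.1185]
254 302 332 [0.5833 0.2121 0.1225] [0.5856 0.2019 0.1185] [0.584  0.2225 0.1185]
262 302 332 [0.5891 0.2126 0.1225] [0.5915 0.2023 0.1185] [0.5899 0.2231 0.1185]
270 310 325 [0.595  0.2134 0.1225] [0.5971 0.2083 0.1185] [0.5962 0.2187 0.1185]
[317.6 234.9]
```

View pics/w5.png

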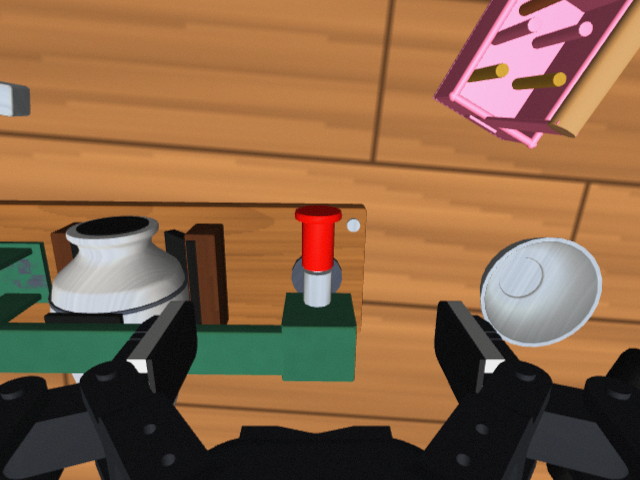

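The wrist view shows the red knob at (318,240), aligned with the tool, with its flange on the outer side. The green coupler is at (320,335), and the brown pad at (207,270) is near the left finger, so I narrow the gripper before going down.

Emit:
arm_command --plan '[{"dp":[-7,0,15],"spin":0},{"dp":[-7,0,30],"spin":0},{"dp":[0,0,35],"spin":0},{"dp":[0,0,30],"spin":0},{"dp":[0,0,15],"spin":0}]' --grip -0.2 --newtons 60

```text
clock: 13.05
position: [0.5745, 0.2116, 0.2849]
ee_rot: [-0.041, 0.999, -0.001, -0.002]
ft_force: [-0.0, -0.4, -0.4]
grip_width: 0.599
grasp_force: 0.0
```

Emit:
arm_command --plan '[{"dp":[0,0,10],"spin":0},{"dp":[0,0,5],"spin":0},{"dp":[0,0,0],"spin":0},{"dp":[0,0,0],"spin":0}]'

```text
clock: 13.45
position: [0.5752, 0.2128, 0.2748]
ee_rot: [-0.041, 0.999, 0.0, 0.001]
ft_force: [0.4, -0.2, 0.7]
grip_width: 0.599
grasp_force: 0.0
```

Emit:
arm_command --plan '[{"dp":[0,0,1],"spin":0},{"dp":[0,0,0],"spin":0},{"dp":[0,0,0],"spin":0},{"dp":[0,0,0],"spin":0},{"dp":[0,0,0],"spin":0}]' --grip 1 --newtons 60

```text
clock: 13.95
position: [0.5751, 0.2126, 0.2734]
ee_rot: [-0.041, 0.999, 0.0, 0.0]
ft_force: [-1.3, -0.8, 5.4]
grip_width: 0.24
grasp_force: 58.5
```

Emit:
arm_command --plan '[{"dp":[3,0,0],"spin":0},{"dp":[3,0,0],"spin":0},{"dp":[3,0,0],"spin":0},{"dp":[0,0,0],"spin":0},{"dp":[0,0,0],"spin":0}]'

```text
clock: 14.45
position: [0.5665, 0.2119, 0.2734]
ee_rot: [-0.041, 0.999, 0.0, 0.001]
ft_force: [6.6, 1.9, 2.7]
grip_width: 0.235
grasp_force: 58.6
```

Emit:
arm_command --plan '[{"dp":[3,0,0],"spin":0},{"dp":[2.5,0,0],"spin":0},{"dp":[2,0,0],"spin":0},{"dp":[0,0,0],"spin":0},{"dp":[0,0,0],"spin":0}]'

```text
clock: 14.95
position: [0.5592, 0.2113, 0.2735]
ee_rot: [-0.041, 0.999, 0.001, 0.002]
ft_force: [7.7, 2.6, 2.2]
grip_width: 0.239
grasp_force: 58.6
```

Emit:
arm_command --plan '[{"dp":[0,0,0],"spin":0},{"dp":[0,0,0],"spin":0}]'

```text
clock: 15.15
position: [0.5593, 0.2113, 0.2734]
ee_rot: [-0.041, 0.999, 0.001, 0.002]
ft_force: [8.0, 3.3, 2.0]
grip_width: 0.237
grasp_force: 58.7
```

Travel is about 16 mm and the 8 N pull matches the spring, so I lift along the arc.

Emit:
arm_command --plan '[{"dp":[0,0.4,-6],"spin":0},{"dp":[0,0.6,-10],"spin":0},{"dp":[0,0.6,-12],"spin":0},{"dp":[0,-0.5,-14],"spin":0},{"dp":[0,-0.6,-14],"spin":0}]'

```text
clock: 15.65
position: [0.5586, 0.212, 0.3287]
ee_rot: [-0.041, 0.999, 0.001, 0.001]
ft_force: [8.1, 2.8, -7.2]
grip_width: 0.236
grasp_force: 59.0
```

Emit:
arm_command --plan '[{"dp":[0,-2,-14],"spin":0},{"dp":[0,-2,-14],"spin":0},{"dp":[0,-3,-13],"spin":0},{"dp":[0,-3.5,-12],"spin":0},{"dp":[0,-1,-3],"spin":0}]'

```text
clock: 16.15
position: [0.5597, 0.2014, 0.386]
ee_rot: [-0.041, 0.999, 0.002, 0.002]
ft_force: [7.0, 9.0, -4.7]
grip_width: 0.234
grasp_force: 59.0
```

Emit:
arm_command --plan '[{"dp":[0,0,0],"spin":0},{"dp":[0,0,0],"spin":0},{"dp":[0,0,0],"spin":0},{"dp":[0,0,0],"spin":0},{"dp":[0,0,0],"spin":0}]'

```text
clock: 16.65
position: [0.5593, 0.2018, 0.3847]
ee_rot: [-0.042, 0.999, 0.002, 0.001]
ft_force: [7.9, 9.0, -3.9]
grip_width: 0.234
grasp_force: 59.2
```

Run:
```python
from h import *
o=manip.get_obs();print(np.round(o['position'],4),np.round(o['ft_force'],2),o['grip_width'],o['grasp_force'])
s=viewer.camera('side');cv2.imwrite('pics/side9.png',s)
for th in ['coupler','latch_knob','urn_mid']: print(th,[(np.round(d['position'],3).tolist(),round(d['score'],2)) for d in finder.find_in('side',th)[:2]])
```

```text
[0.5593 0.2018 0.3847] [ 7.91  9.04 -3.88] 0.2340207266059919 59.163002371788025
coupler [([0.633, 0.199, 0.237], 0.67)]
latch_knob [([0.548, 0.21, 0.231], 0.7), ([0.491, -0.295, 0.143], 0.4)]
urn_mid [([0.675, 0.098, 0.113], 0.69)]
```

View pics/side9.png

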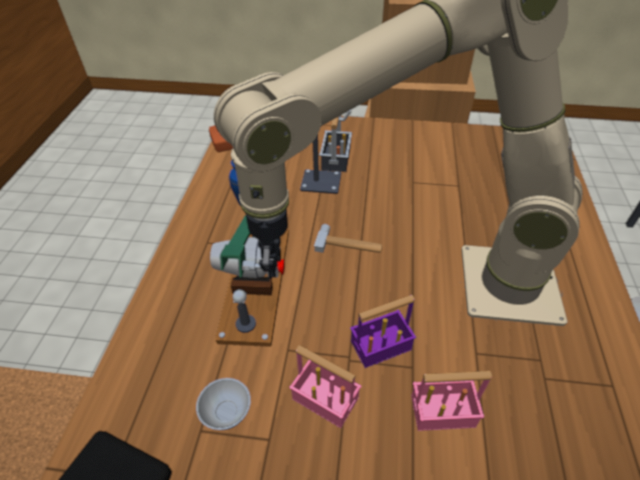

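The side view shows the bare steel ball at (239,296), the green coupler lifted to the gripper, and the red knob held at (280,266). The urn is still in its cradle and the basket is on the hook at (336,148). The knob rose 111 mm, so the coupler stands about 110 mm above the ball.

```bash
python3 -c "
from h import *
print(manip.hand_in())"
```

```text
the job is handed in; nothing more can be done
None
```

The job is handed in (the hand-in returned no verdict): the basket hangs upright and free on the hook, and the gripper holds the latch drawn and the bar up, with the coupler about 110 mm above the ball by the measured lift and the urn still in its cradle.

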